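Make up the bar kit and the topping kit

TASK

Make up two kits from the things standing along the front of the counter. For the bar kit, stand the tamper on the round white spot of the blue tray and lay the purple brush, bristles down, lengthwise on the oblong white spot beside it; for the topping kit, stand the steel cocoa shaker on the brown spot and the red-capped cinnamon jar on the red spot of the wooden tray, everything wholly inside its spot. Do not shift or knock over the shot glass, the sugar caddy or the stirrer jar.

Things in the scene. Friction and masses are not known exactly. Their poses are not given: they have to be found in the camera images.
- tamper: Coffee tamper standing upright on its round white metal base (58 mm across, 25 mm high), upright brown wooden grip above it; 90 mm tall in all, grip up to 36 mm thick from 25 to 90 mm. About 0.42 kg. Round about its z axis; origin at the centre of its underside, z up.
- group_brush: Small purple scrubbing brush lying bristles down: 86 mm long (its y axis), 30 mm wide (its x axis), 22 mm high. Origin at the centre of its underside, z up.
- cocoa_shaker: Plain steel-grey cocoa shaker, an upright cylinder 43 mm across and 92 mm tall. Origin at the centre of its underside, z up along its axis.
- cinnamon_jar: Spice jar with a red cap and a printed label, upright, 45 mm across at the cap (42 mm body) and 106 mm tall, cap from 85 mm up. Origin at the centre of its underside, z up along its axis.
- blue_tray: Blue tray of the bar kit, fixed: 138 mm wide (x) by 200 mm long (y), floor 4 mm thick, rim 11 mm high and 6 mm wide. Origin: centre of its underside; z up, x roughly away from the robot. Flat white inlays flush in the floor: round, 80 mm across, at x 0, y +48 mm (for the tamper); oblong, 108 mm along x by 54 mm with round ends, at x 0, y -48 mm (for the brush, its length along the tray's x).
- wood_tray: Light-wood tray of the topping kit, fixed: 138 mm wide (x) by 200 mm long (y), floor 4 mm thick, rim 11 mm high and 6 mm wide. Origin: centre of its underside; z up, x roughly away from the robot. Flat round inlays 66 mm across, flush in the floor: dark brown at x 0, y +48 mm (for the cocoa shaker); red at x 0, y -48 mm (for the cinnamon jar).
- shot_glass: Small empty shot glass, 48 mm across and 61 mm tall, standing among the stock. It belongs to no kit and stays where it is. Origin at the centre of its underside.
- sugar_caddy: Wooden caddy of sugar sachets, 90 x 160 x 75 mm high, behind the trays; stays where it is. Origin at the centre of its underside.
- stirrer_jar: Glass jar of wooden stirrers, 72 mm across, 148 mm tall, behind the trays; stays where it is. Origin at the centre of its underside.

How it is judged (in metres and radians):
At the end, for the whole second after the job is handed in: Tamper and brush on the round and oblong white spots of the blue tray, cocoa shaker and cinnamon jar on the brown and red spots of the wooden tray: resting on the floor, within 12 mm of centre along each tray axis, upright (brush flat, within 20 degrees of lengthwise), released, at rest (x of tamper in the frame of blue_tray between -0.012 and 0.012 m and y of tamper in the frame of blue_tray between 0.036 and 0.06 m and z of tamper in the frame of blue_tray between 0 and 0.008 m and angle between each of tamper, group_brush, cocoa_shaker, cinnamon_jar's own z axis and vertical below 0.12 rad and linear speed of each of tamper, group_brush, cocoa_shaker, cinnamon_jar below 0.02 m/s and angular speed of each of tamper, group_brush, cocoa_shaker, cinnamon_jar below 0.2 rad/s and x of group_brush in the frame of blue_tray between -0.012 and 0.012 m and y of group_brush in the frame of blue_tray between -0.06 and -0.036 m and z of group_brush in the frame of blue_tray between 0 and 0.008 m and angle between the y axis of group_brush and the x axis of blue_tray, either way round below 0.35 rad and x of cocoa_shaker in the frame of wood_tray between -0.012 and 0.012 m and y of cocoa_shaker in the frame of wood_tray between 0.036 and 0.06 m and z of cocoa_shaker in the frame of wood_tray between 0 and 0.008 m and x of cinnamon_jar in the frame of wood_tray between -0.012 and 0.012 m and y of cinnamon_jar in the frame of wood_tray between -0.06 and -0.036 m and z of cinnamon_jar in the frame of wood_tray between 0 and 0.008 m); the robot touches nothing.
It fails at once if the shot glass is shifted by more than 20 mm or tipped (distance of shot_glass from where it was at the start of the episode above 0.02 m or angle between shot_glass's own z axis and vertical above 0.3 rad).
It fails at once if the sugar caddy is shifted by more than 20 mm or tipped (distance of sugar_caddy from where it was at the start of the episode above 0.02 m or angle between sugar_caddy's own z axis and vertical above 0.3 rad).
It fails at once if the stirrer jar is shifted by more than 20 mm or tipped (distance of stirrer_jar from where it was at the start of the episode above 0.02 m or angle between stirrer_jar's own z axis and vertical above 0.3 rad).
It also fails if it takes over 112 s, if anything falls off the work surface, if the arm or the gripper's body presses on something with over 40 N, if the wrist force passes 120 N, or if a joint passes its speed limit or range.

ROBOT

A 6-joint arm with a two-finger parallel gripper is mounted at the origin on a cart in front of the work surface, level with it; the furniture and walls round the work are solid. World frame = base frame: x ahead of the robot, y to its left, z up, the work surface at z = 0. Lengths are in mm, angles in rad, forces in N, time in s.
With the tool pointing down it reaches from about 275 to 1000 mm from the base axis. Payload 8.4 kg.
Tool frame: the origin (TCP) lies midway between the tips of the shut fingers; the grasp point (between the pads) lies 19 mm behind it; z points along the fingers, y is the line along which they close (so a half turn about z gives the same grasp; the last joint's range is limited). The gripper opens to 85 mm and grips with 20 to 120 N. Pads are 22 mm wide; open, the fingers measure 114 mm over their backs; the gripper's body (76 mm by 85 mm) begins 54 mm behind the grasp point. The pads swing forward as they close: fully open they stand 13 mm farther back than shut.
Start: joints at [1.241, 0.353, 1.633, -0, 1.155, -0.002], TCP at [201.224, 591.724, 231.281] pointing down, gripper open.
Joint ranges: [-2.63, 2.63], [-0.92, 2.1], [0.06, 2.66], [-1.3, 4.44], [0, 2.69], [-3.02, 3.02]. Speed limits (rad/s): [2.22, 2.22, 2.79, 3.14, 3.14, 3.14].

INTERFACE

Orientations are given as [roll, pitch, yaw] about the fixed x, y, z axes, in that order (R = Rz(yaw) Ry(pitch) Rx(roll)).
In Python, from rig import r, imaging gives the robot as it stands. The module is installed in compiled form; this text tells all that it offers.
- The arm moves only by the tool arm_command, never from a script. Its argument "deltas" is a list of rows, each an object of numbers: "hand": the finger opening in mm, from 0 to 85.4; "tx", "ty", "tz": the shift along the tool's x, y, z in mm; "wx", "wy", "wz": the turn, a rotation vector about the tool's x, y, z in rad. A call has 1 to 8 rows; each row shifts and turns the commanded pose from where the row before left it, along the tool's axes as they then stand; what a row does not reach is not made up. A row lasts 1/8 s, in which the tool goes at most 62.5 mm and 10.7 degrees, less where a joint would pass 70% of its speed; a pose out of reach is approached as far as the arm can. A call with a gripper value outside its range is refused whole. The fingers move at their own pace and stop on an object; "squeeze" is the grip in N (left out, the last holds). Time passes only in rows, so rows that do not move let the fingers close. It gives the time, the measured TCP pose, the force, the opening and the grip force at its end, in the units of the state.
- r.sense(): the state, without advancing time (a new reading comes with each control period).
- imaging.grab_frame(name): name is "scene" or "top"; returns a dict with "image" (384x512x3 uint8, red, green, blue), "mtx" (3x3 intrinsics, pixels), "world_to_cam" (4x4, takes a point from world to camera coordinates). Camera axes: x right, y up, looking along -z (the intrinsics and any distortion apply to the point x, -y, -z); pixel columns grow to the right and rows downward; lengths in mm; the calibration is good to about 2 mm. A picture is of the moment at which its call begins. There is no depth.
- r.sign_off(): hands the job in; it is judged then, once.
The state is a dict: "clock": time; "qpos": joint angles; "qvel": joint speeds; "joint_efforts": joint torques, N m; "eef_pos": TCP position; "tcp_rot": TCP orientation; "contact_force": force on the tool from outside, world axes, zero at the start; "wrist_torque": the same for the moment, N m; "opening": opening from 0.0 (shut) to 1.0 (fully open); "grasp_force": force on a finger pad.
Only numpy, scipy, OpenCV 4.12 (cv2) and the standard library are available. Lean on these libraries where they do the work, as an engineer would, in place of code of your own. Each camera call takes 0.05 s, during which the arm holds its last target. There are 200 camera calls.

## Working session

There is one attempt and no reset: what is moved stays moved. The work goes in short steps, Python scripts to look and compute and a tool call to move; the robot and the scene stay as the last step left them, time stands still between calls to the robot, and variables do not carry over. Pictures are saved under pics/ and viewed, at most 14 in all, crops included, and the job is handed in when it is done.

Besides the shell and the picture viewer there is one more tool, called after "Call:" as name(argument=value, ...) on one line, values as JSON. arm_command: Moves the arm, as the interface text tells. Its arguments: {"type":"object","properties":{"deltas":{"type":"array"},"squeeze":{"type":"number"}},"required":["deltas"]}

```bash
mkdir -p pics; python3 - <<'E'
from rig import r, imaging
import cv2,numpy as np
for n in("scene","top"):
    f=imaging.grab_frame(n); cv2.imwrite(f"pics/{n}0.png",cv2.cvtColor(f["image"],cv2.COLOR_RGB2BGR)); print(n,{k:v.round(3).tolist() if hasattr(v,'round') else v for k,v in f.items() if k!="image"})
s=r.sense(); print(s)
E
```

```text
scene {'mtx': [[442.264, 0.0, 257.014], [0.0, 442.264, 181.145], [0.0, 0.0, 1.0]], 'world_to_cam': [[-0.901, -0.434, -0.009, 497.297], [0.295, -0.628, 0.72, -312.732], [-0.318, 0.646, 0.694, -750.08], [0.0, 0.0, 0.0, 1.0]]}
top {'mtx': [[446.612, 0.0, 259.904], [0.0, 446.612, 196.335], [0.0, 0.0, 1.0]], 'world_to_cam': [[-0.012, -1.0, 0.004, -119.951], [0.982, -0.011, 0.19, -623.389], [-0.19, 0.006, 0.982, -1293.182], [0.0, 0.0, 0.0, 1.0]]}
{'clock': 0.1, 'qpos': array([ 1.24060382e+00,  3.53538608e-01,  1.63408412e+00, -3.82137964e-05,
        1.15516447e+00, -2.40053779e-03]), 'qvel': array([-0.00103774, -0.00136608, -0.00018118, -0.00063845,  0.00070893,
       -0.0013968 ]), 'joint_efforts': array([-5.61544512e-04, -6.06353760e+01, -3.42816710e+01, -9.97509642e-05,
        3.89112218e-03, -1.03025599e-05]), 'eef_pos': array([201.09397091, 591.3140525 , 230.65147728]), 'tcp_rot': array([-3.14039803e+00,  3.20742242e-05,  2.81381615e+00]), 'contact_force': array([0.47034255, 1.16547104, 0.52104217]), 'wrist_torque': array([-0.03484987, -0.04119961, -0.04572482]), 'grasp_force': 0.0, 'opening': 0.9997516872086021}
```

View pics/scene0.png

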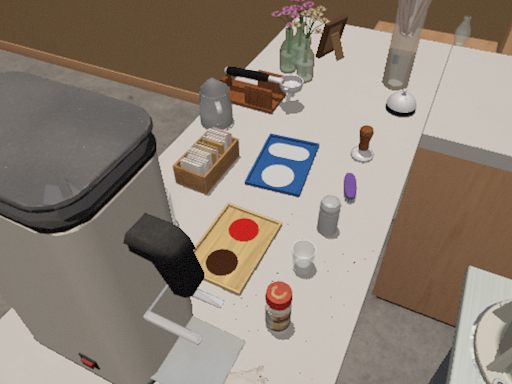

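View pics/top0.png

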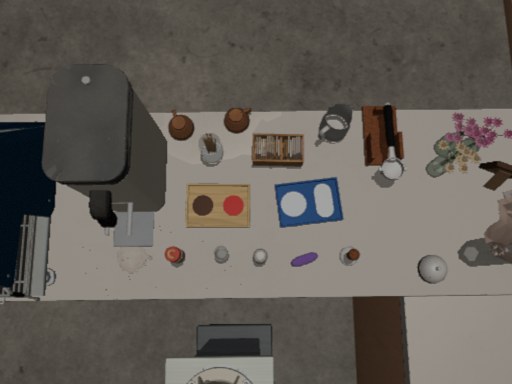

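The scene view shows the stock row from near to far: jar (279,305), shot glass (304,256), shaker (329,215), brush (350,186) and tamper (365,145). In the top view the same things are at (173,254), (221,254), (260,256), (305,259) and (350,256). The wood tray is at (218,205) and the blue tray at (308,202).

```bash
cat > h.py <<'E'
import cv2,numpy as np
from rig import r,imaging
def proj(f,p):
    c=f["world_to_cam"]@np.append(p,1.); q=f["mtx"]@np.array([c[0],-c[1],-c[2]]); return q[:2]/q[2]
def ray(f,px):
    d=np.linalg.solve(f["mtx"],[px[0],px[1],1.]); d=np.array([d[0],-d[1],-d[2]])
    T=f["world_to_cam"]; R=T[:3,:3]; return -R.T@T[:3,3],R.T@d
def onz(f,px,z):
    o,d=ray(f,px); return o+d*(z-o[2])/d[2]
def mask(f,roi,lo,hi):
    x0,y0,x1,y1=roi; h=cv2.cvtColor(f["image"],cv2.COLOR_RGB2HSV); m=np.zeros(h.shape[:2],np.uint8)
    m[y0:y1,x0:x1]=cv2.inRange(h,lo,hi)[y0:y1,x0:x1]; return m
def big(m):
    c,_=cv2.findContours(m,cv2.RETR_EXTERNAL,cv2.CHAIN_APPROX_NONE); return max(c,key=cv2.contourArea)
def cen(c):
    m=cv2.moments(c); return np.array([m["m10"],m["m01"]])/m["m00"]
E
python3 - <<'E'
from h import *
t=imaging.grab_frame("top"); s=imaging.grab_frame("scene")
a=cv2.resize(t["image"][235:275,155:370],None,fx=3.7,fy=3.7,interpolation=cv2.INTER_CUBIC)
b=cv2.resize(s["image"][110:340,150:390],None,fx=1.8,fy=1.8,interpolation=cv2.INTER_CUBIC)
o=np.zeros((a.shape[0]+b.shape[0],800,3),np.uint8);o[:a.shape[0],:a.shape[1]]=a;o[a.shape[0]:,:b.shape[1]]=b
cv2.imwrite("pics/c1.png",o[...,::-1])
def P(n,f,roi,lo,hi,z):
    c=big(mask(f,roi,lo,hi)); q=np.array([onz(f,p[0],z)[:2] for p in c],np.float32)
    print(n,"px",cen(c).round(1),"cen",onz(f,cen(c),z).round(1)[:2],"rect",[np.round(v,1) for v in cv2.minAreaRect(q)]); return c
T=(270,170,350,235);W=(180,175,256,235)
for nm,f,T,W in(("top",t,(270,170,350,235),(180,175,256,235)),("scene",s,(240,130,325,198),(180,200,290,292))):
    print(nm)
    P("blue",f,T,(100,120,40),(130,255,255),11)
    x0,y0,x1,y1=T
    m=mask(f,T,(0,0,150),(179,70,255)); m2=mask(f,T,(100,120,40),(130,255,255))
    hull=np.zeros_like(m); cv2.fillPoly(hull,[cv2.convexHull(big(m2))],255); m&=hull
    for c in cv2.findContours(m,cv2.RETR_EXTERNAL,cv2.CHAIN_APPROX_NONE)[0]:
        if cv2.contourArea(c)>60: print(" white",cen(c).round(1),onz(f,cen(c),4).round(1),[np.round(v,1) for v in cv2.minAreaRect(np.array([onz(f,p[0],4)[:2] for p in c],np.float32))])
    P("wood",f,W,(8,60,80),(28,255,255),11)
    P("redspot",f,W,(0,200,80),(6,255,255),4)
    P("brown",f,W,(0,0,0),(179,255,75),4)
    P("brush",f,(280,235,330,280) if nm=="top" else (335,165,365,205),(120,90,30),(150,255,255),15)
P("cap",t,(155,235,195,275),(0,120,60),(12,255,255),106)
P("tamperTop",t,(335,240,370,270),(0,90,20),(20,255,200),80)
E
```

```text
top
blue px [308.3 201.9] cen [ 611.9 -279.1] rect [array([ 612.6, -279.2]), array([134.4, 195.3]), np.float64(6.5)]
 white [293.1 203.6] [ 608.5 -231.7    4. ] [array([ 608.9, -231.4]), array([73.6, 74.8]), np.float64(44.2)]
 white [323.4 200. ] [ 618.8 -327.6    4. ] [array([ 619.1, -327.7]), array([104.4,  50.1]), np.float64(7.8)]
wood px [217.6 205.1] cen [605.    5.1] rect [array([605.9,   6. ]), array([198.4, 133.4]), np.float64(89.4)]Traceback (most recent call last):
  File "<stdin>", line 20, in <module>
  File "<stdin>", line 8, in P
  File "h.py", line 14, in big
    c,_=cv2.findContours(m,cv2.RETR_EXTERNAL,cv2.CHAIN_APPROX_NONE); return max(c,key=cv2.contourArea)
                                                                            ~~~^^^^^^^^^^^^^^^^^^^^^^^
ValueError: max() iterable argument is empty
```

View pics/c1.png

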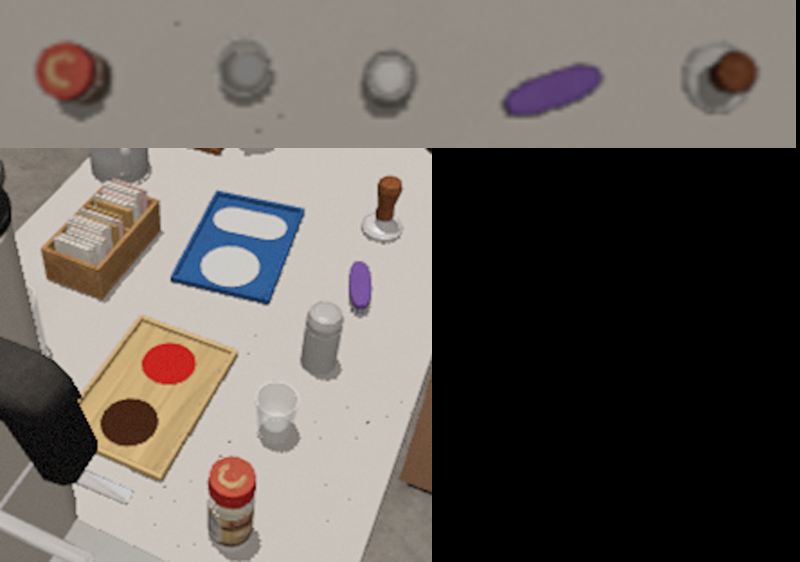

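The crop shows cap centre (172.8,253.9), glass rim (221.5,254.5), shaker top (260.1,255.5), brush (304.5,259.3), and tamper base (348.5,256) with its grip top at (353.6,254.5), all in top-view pixels.

```bash
python3 - <<'E'
from h import *
t=imaging.grab_frame("top"); s=imaging.grab_frame("scene")
def P(n,f,roi,lo,hi,z):
    try:
        c=big(mask(f,roi,lo,hi)); q=np.array([onz(f,p[0],z)[:2] for p in c],np.float32)
        print(n,"px",cen(c).round(1),"cen",onz(f,cen(c),z).round(1)[:2],"rect",[np.round(v,1) for v in cv2.minAreaRect(q)])
    except Exception as e: print(n,"none")
P("red",t,(222,190,246,222),(0,150,60),(179,255,255),4)
P("brown",t,(190,190,216,220),(0,0,0),(179,255,85),4)
P("red s",s,(180,200,290,292),(0,220,80),(6,255,255),4)
P("brown s",s,(195,235,245,285),(0,0,0),(179,255,90),4)
P("brush",t,(280,235,330,280),(120,70,30),(160,255,255),15)
P("brush s",s,(335,165,365,205),(120,70,30),(160,255,255),15)
P("cap",t,(155,235,195,275),(0,100,60),(12,255,255),106)
P("cap s",s,(255,270,300,310),(0,150,60),(12,255,255),98)
P("grip",t,(335,240,370,270),(0,90,20),(20,255,200),85)
P("grip s",s,(350,115,380,160),(0,90,20),(20,255,200),60)
x=t["image"]; print("counter",x[270,200], "shaker",x[255,260],"base",x[258,344])
print("shaker top",onz(t,(260.1,255.5),92),"base",onz(t,(348.5,256),25),"griptop",onz(t,(353.6,254.5),90),"glass",onz(t,(221.5,254.5),61))
# scene: crop coords -> base/tops
for n,p,z in(("shaker top s",(323,318-148),92),("shaker bottomrim s",(320,366-148),5),("tamper base s",(382,226-148),20),("glass rim s",(276,395-148),61),("cap s",(232,478-148),103)):
    print(n,onz(s,(150+p[0]/1.8,110+p[1]/1.8),z).round(1))
E
```

```text
red px [232.9 205.2] cen [605.4 -42.2] rect [array([604.5, -42.5]), array([63. , 60.6]), np.float64(89.4)]
brown px [202.4 204.9] cen [607.4  53.5] rect [array([607.2,  53.3]), array([59.7, 60.8]), np.float64(64.5)]
red s px [255.9 232. ] cen [577.  -46.3] rect [array([576.9, -41.9]), array([25.7,  5.2]), np.float64(85.6)]
brown s px [221.4 262. ] cen [606.3  55. ] rect [array([607.4,  54.7]), array([61.9, 59.5]), np.float64(25.4)]
brush px [304. 259.] cen [ 434.5 -259.6] rect [array([ 434.5, -259.7]), array([26.7, 79.6]), np.float64(17.5)]
brush s px [349.6 185.8] cen [ 433.9 -259.3] rect [array([ 434.6, -260.2]), array([26. , 88.2]), np.float64(16.7)]
cap px [172.5 253.8] cen [448.8 124.5] rect [array([448.4, 124.4]), array([43.2, 39.7]), np.float64(89.3)]
cap s px [278.6 295.6] cen [448.2 130.2] rect [array([448.5, 129.6]), array([42.1, 51.5]), np.float64(24.9)]
grip px [352.9 254.2] cen [ 443.1 -394.9] rect [array([ 441.5, -395.8]), array([28.1, 31.3]), np.float64(43.3)]
grip s px [365.  136.7] cen [ 443.2 -398. ] rect [array([ 441.1, -396.6]), array([30.3, 97.9]), np.float64(13.8)]
counter [145 139 131] shaker [161 160 153] base [93 89 86]
shaker top [ 442.05101108 -125.42427831   92.        ] base [ 441.37728172 -393.92595246   25.        ] griptop [ 441.87703262 -395.76708699   90.        ] glass [448.15314032 -11.68342471  61.        ]
shaker top s [ 440.9 -110.    92. ]
shaker bottomrim s [ 436.7 -114.4    5. ]
tamper base s [ 439.1 -381.2   20. ]
glass rim s [456.   -9.3  61. ]
cap s [448.3 129.  103. ]
```

```bash
python3 - <<'E'
from h import *
t=imaging.grab_frame("top"); s=imaging.grab_frame("scene")
o=[]
C=[(441.5,-395,58,0,25),(442,-125,43,0,92),(448,-12,48,0,61),(449,126,45,0,106)]
for f in(t,s):
    im=cv2.resize(f["image"],None,fx=4,fy=4,interpolation=cv2.INTER_CUBIC)
    for x,y,d,z0,z1 in C:
        for z in(z0,z1):
            pts=np.array([proj(f,[x+d/2*np.cos(a),y+d/2*np.sin(a),z]) for a in np.linspace(0,6.28,40)])
            cv2.polylines(im,[((pts+.5)*4).astype(int)],True,(0,255,0),1)
    o.append(im)
a=o[0][940:1090,630:1470]; a=cv2.resize(a,(800,143))
b=np.hstack([o[1][4*q:4*q+440,4*p:4*p+w] for p,q,w in((340,110,240),(303,178,200),(280,220,180),(255,265,180))])
cv2.imwrite("pics/c2.png",np.vstack([a,b])[...,::-1])
E
```

```text
(no output)
```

View pics/c2.png

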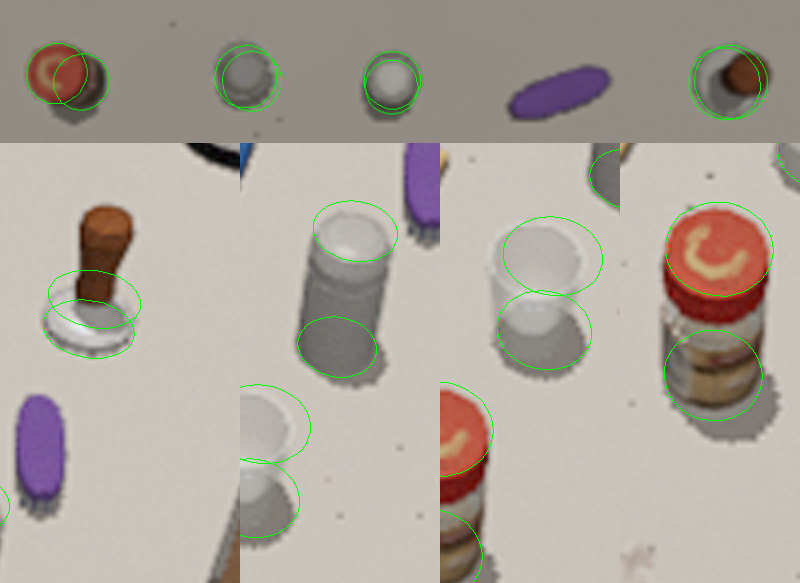

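Call:
arm_command(deltas=[{"hand": 85,"wz": 0.155},{"wz": 0.155},{"wz": 0.155},{"wz": 0.155},{"wz": 0.155},{"wz": 0.155},{"wz": 0.155},{"wz": 0.158}], squeeze=40)

```text
schema error: expected keys hand, tx, ty, tz, wx, wy, wz
```

Call:
arm_command(deltas=[{"tx": -40,"ty": 15},{"tx": -50,"ty": 15},{"tx": -50,"ty": 15},{"tx": -50,"ty": 15},{"tx": -50,"ty": 15},{"tx": -50,"ty": 15},{"tx": -50,"ty": 15},{"tx": -40,"ty": 15}])

```text
schema error: expected keys hand, tx, ty, tz, wx, wy, wz
```

Call:
arm_command(deltas=[{"hand": 85,"tx": 0,"ty": 0,"tz": 0,"wx": 0,"wy": 0,"wz": 0.155},{"hand": 85,"tx": 0,"ty": 0,"tz": 0,"wx": 0,"wy": 0,"wz": 0.155},{"hand": 85,"tx": 0,"ty": 0,"tz": 0,"wx": 0,"wy": 0,"wz": 0.155},{"hand": 85,"tx": 0,"ty": 0,"tz": 0,"wx": 0,"wy": 0,"wz": 0.155},{"hand": 85,"tx": 0,"ty": 0,"tz": 0,"wx": 0,"wy": 0,"wz": 0.155},{"hand": 85,"tx": 0,"ty": 0,"tz": 0,"wx": 0,"wy": 0,"wz": 0.155},{"hand": 85,"tx": 0,"ty": 0,"tz": 0,"wx": 0,"wy": 0,"wz": 0.155},{"hand": 85,"tx": 0,"ty": 0,"tz": 0,"wx": 0,"wy": 0,"wz": 0.158}], squeeze=40)

```text
clock: 1.4
eef_pos: [201.2, 591.7, 231.3]
tcp_rot: [3.142, -0.0, 1.566]
contact_force: [0.1, -0.1, -0.4]
opening: 0.994
grasp_force: 0.0
```

Call:
arm_command(deltas=[{"hand": 85,"tx": -40,"ty": 15,"tz": 0,"wx": 0,"wy": 0,"wz": 0},{"hand": 85,"tx": -50,"ty": 15,"tz": 0,"wx": 0,"wy": 0,"wz": 0},{"hand": 85,"tx": -50,"ty": 15,"tz": 0,"wx": 0,"wy": 0,"wz": 0},{"hand": 85,"tx": -50,"ty": 15,"tz": 0,"wx": 0,"wy": 0,"wz": 0},{"hand": 85,"tx": -50,"ty": 15,"tz": 0,"wx": 0,"wy": 0,"wz": 0},{"hand": 85,"tx": -50,"ty": 15,"tz": 0,"wx": 0,"wy": 0,"wz": 0},{"hand": 85,"tx": -50,"ty": 15,"tz": 0,"wx": 0,"wy": 0,"wz": 0},{"hand": 85,"tx": -40,"ty": 15,"tz": 0,"wx": 0,"wy": 0,"wz": 0}])

```text
clock: 2.4
eef_pos: [321.4, 210.0, 231.5]
tcp_rot: [3.141, -0.0, 1.571]
contact_force: [-0.4, 0.2, 0.0]
opening: 0.994
grasp_force: 0.0
```

Call:
arm_command(deltas=[{"hand": 85,"tx": -21,"ty": 30,"tz": 0,"wx": 0,"wy": 0,"wz": 0},{"hand": 85,"tx": -21,"ty": 34,"tz": 0,"wx": 0,"wy": 0,"wz": 0},{"hand": 85,"tx": -22,"ty": 34,"tz": 0,"wx": 0,"wy": 0,"wz": 0},{"hand": 85,"tx": -21,"ty": 30,"tz": 0,"wx": 0,"wy": 0,"wz": 0},{"hand": 85,"tx": 0,"ty": 0,"tz": 46,"wx": 0,"wy": 0,"wz": 0},{"hand": 85,"tx": 0,"ty": 0,"tz": 45,"wx": 0,"wy": 0,"wz": 0},{"hand": 85,"tx": 0,"ty": 0,"tz": 40,"wx": 0,"wy": 0,"wz": 0},{"hand": 85,"tx": 0,"ty": 0,"tz": 0,"wx": 0,"wy": 0,"wz": 0}])

```text
clock: 3.4
eef_pos: [447.2, 126.1, 98.3]
tcp_rot: [-3.136, 0.001, 1.571]
contact_force: [0.4, 0.6, 0.9]
opening: 0.997
grasp_force: 0.0
```

```bash
python3 - <<'E'
from h import *
print(r.sense()["eef_pos"])
s=imaging.grab_frame("scene"); t=imaging.grab_frame("top")
a=cv2.resize(s["image"][170:370,180:380],(560,560)); b=cv2.resize(t["image"][200:280,140:260],None,fx=2,fy=2)
o=np.zeros((560,800,3),np.uint8);o[:,:560]=a;o[:160,560:]=b
cv2.imwrite("pics/c3.png",o[...,::-1])
E
```

```text
[447.16356199 126.10502604  98.2633534 ]
```

View pics/c3.png

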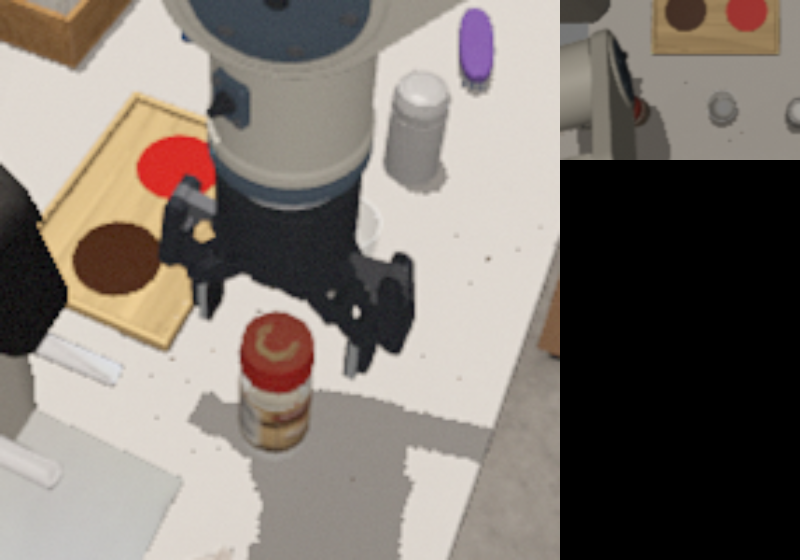

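The gripper straddles the jar, with fingertips at (207,305) and (353,370) and the cap centre at (278,340) in the crop. It is centred, so I descend and grip.

Call:
arm_command(deltas=[{"hand": 85,"tx": 0,"ty": 0,"tz": 20,"wx": 0,"wy": 0,"wz": 0},{"hand": 85,"tx": 0,"ty": 0,"tz": 20,"wx": 0,"wy": 0,"wz": 0},{"hand": 30,"tx": 0,"ty": 0,"tz": 0,"wx": 0,"wy": 0,"wz": 0},{"hand": 30,"tx": 0,"ty": 0,"tz": 0,"wx": 0,"wy": 0,"wz": 0},{"hand": 30,"tx": 0,"ty": 0,"tz": 0,"wx": 0,"wy": 0,"wz": 0},{"hand": 30,"tx": 0,"ty": 0,"tz": 0,"wx": 0,"wy": 0,"wz": 0},{"hand": 30,"tx": 0,"ty": 0,"tz": 0,"wx": 0,"wy": 0,"wz": 0},{"hand": 30,"tx": 0,"ty": 0,"tz": 0,"wx": 0,"wy": 0,"wz": 0}], squeeze=40)

```text
clock: 4.5
eef_pos: [450.3, 127.1, 61.9]
tcp_rot: [3.139, -0.001, 1.571]
contact_force: [-1.4, 0.0, 9.2]
opening: 0.51
grasp_force: 39.4
```

Call:
arm_command(deltas=[{"hand": 30,"tx": 0,"ty": 0,"tz": -20,"wx": 0,"wy": 0,"wz": 0},{"hand": 30,"tx": 0,"ty": 0,"tz": -35,"wx": 0,"wy": 0,"wz": 0},{"hand": 30,"tx": -17,"ty": 16,"tz": -25,"wx": 0,"wy": 0,"wz": 0},{"hand": 30,"tx": -35,"ty": 32,"tz": 0,"wx": 0,"wy": 0,"wz": 0},{"hand": 30,"tx": -40,"ty": 36,"tz": 0,"wx": 0,"wy": 0,"wz": 0},{"hand": 30,"tx": -40,"ty": 36,"tz": 0,"wx": 0,"wy": 0,"wz": 0},{"hand": 30,"tx": -25,"ty": 24,"tz": 0,"wx": 0,"wy": 0,"wz": 0},{"hand": 30,"tx": -12,"ty": 12,"tz": 0,"wx": 0,"wy": 0,"wz": 0}])

```text
clock: 5.5
eef_pos: [606.5, -43.7, 141.2]
tcp_rot: [3.14, 0.0, 1.569]
contact_force: [-0.9, 0.1, -1.1]
opening: 0.51
grasp_force: 41.0
```

Call:
arm_command(deltas=[{"hand": 30,"tx": 0,"ty": 0,"tz": 20,"wx": 0,"wy": 0,"wz": 0},{"hand": 30,"tx": 0,"ty": 0,"tz": 20,"wx": 0,"wy": 0,"wz": 0},{"hand": 30,"tx": 0,"ty": 0,"tz": 0,"wx": 0,"wy": 0,"wz": 0}])

```text
clock: 5.88
eef_pos: [603.7, -41.6, 99.4]
tcp_rot: [-3.139, -0.0, 1.571]
contact_force: [0.2, 0.7, -0.7]
opening: 0.509
grasp_force: 41.0
```

```bash
python3 - <<'E'
from h import *
x=r.sense(); print(x["eef_pos"],x["opening"],x["grasp_force"])
s=imaging.grab_frame("scene")
cv2.imwrite("pics/c4.png",cv2.resize(s["image"][120:320,150:350],(600,600))[...,::-1])
E
```

```text
[603.6898735  -41.6253581   99.39892927] 0.5092830652523582 41.00680575706065
```

View pics/c4.png

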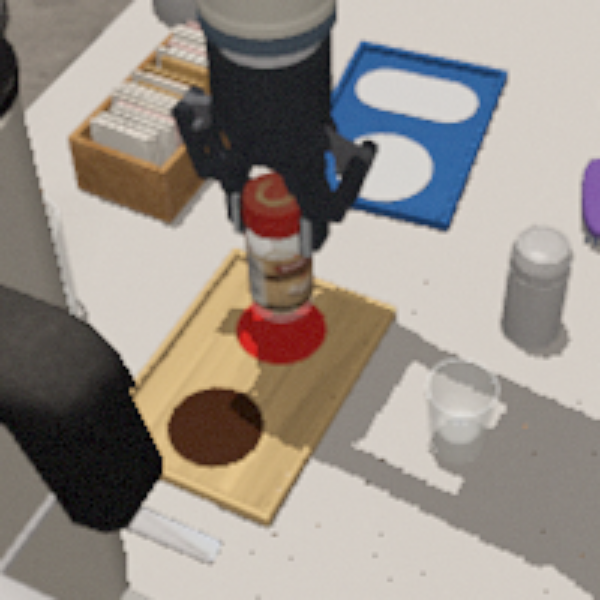

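The jar is held upright above the red spot (282,330 in the crop). I lower and release it.

Call:
arm_command(deltas=[{"hand": 30,"tx": 0,"ty": 0,"tz": 15,"wx": 0,"wy": 0,"wz": 0},{"hand": 30,"tx": 0,"ty": 0,"tz": 13,"wx": 0,"wy": 0,"wz": 0},{"hand": 30,"tx": 0,"ty": 0,"tz": 6,"wx": 0,"wy": 0,"wz": 0},{"hand": 30,"tx": 0,"ty": 0,"tz": 0,"wx": 0,"wy": 0,"wz": 0}])

```text
clock: 6.42
eef_pos: [605.2, -42.3, 66.1]
tcp_rot: [-3.141, 0.0, 1.571]
contact_force: [0.3, 0.4, -1.5]
opening: 0.511
grasp_force: 40.9
```

Call:
arm_command(deltas=[{"hand": 85,"tx": 0,"ty": 0,"tz": 0,"wx": 0,"wy": 0,"wz": 0},{"hand": 85,"tx": 0,"ty": 0,"tz": 0,"wx": 0,"wy": 0,"wz": 0},{"hand": 85,"tx": 0,"ty": 0,"tz": 0,"wx": 0,"wy": 0,"wz": 0},{"hand": 85,"tx": 0,"ty": 0,"tz": 0,"wx": 0,"wy": 0,"wz": 0},{"hand": 85,"tx": 0,"ty": 0,"tz": -30,"wx": 0,"wy": 0,"wz": 0},{"hand": 85,"tx": 0,"ty": 0,"tz": -50,"wx": 0,"wy": 0,"wz": 0},{"hand": 85,"tx": 0,"ty": 0,"tz": -30,"wx": 0,"wy": 0,"wz": 0},{"hand": 85,"tx": 0,"ty": 0,"tz": 0,"wx": 0,"wy": 0,"wz": 0}])

```text
clock: 7.42
eef_pos: [606.9, -42.4, 179.1]
tcp_rot: [3.137, 0.0, 1.571]
contact_force: [0.6, 0.5, -0.6]
opening: 0.992
grasp_force: 0.0
```

Call:
arm_command(deltas=[{"hand": 85,"tx": -14,"ty": -24,"tz": 0,"wx": 0,"wy": 0,"wz": 0},{"hand": 85,"tx": -20,"ty": -45,"tz": 0,"wx": 0,"wy": 0,"wz": 0},{"hand": 85,"tx": -24,"ty": -50,"tz": 0,"wx": 0,"wy": 0,"wz": 0},{"hand": 85,"tx": -22,"ty": -45,"tz": 0,"wx": 0,"wy": 0,"wz": 0},{"hand": 85,"tx": 0,"ty": 0,"tz": 30,"wx": 0,"wy": 0,"wz": 0},{"hand": 85,"tx": 0,"ty": 0,"tz": 30,"wx": 0,"wy": 0,"wz": 0},{"hand": 85,"tx": 0,"ty": 0,"tz": 18,"wx": 0,"wy": 0,"wz": 0},{"hand": 85,"tx": 0,"ty": 0,"tz": 0,"wx": 0,"wy": 0,"wz": 0}])

```text
clock: 8.43
eef_pos: [439.5, -121.8, 96.5]
tcp_rot: [-3.138, -0.001, 1.571]
contact_force: [-0.1, -0.6, -0.3]
opening: 0.994
grasp_force: 0.0
```

```bash
python3 - <<'E'
from h import *
x=r.sense(); print(x["eef_pos"])
s=imaging.grab_frame("scene")
cv2.imwrite("pics/c5.png",cv2.resize(s["image"][120:300,200:400],(600,540))[...,::-1])
E
```

```text
[ 439.48897123 -121.83965268   96.51557351]
```

View pics/c5.png

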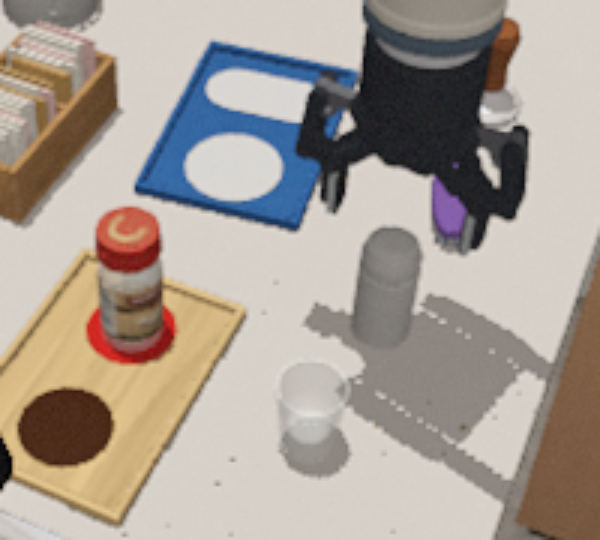

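The jar stands on the red spot. The shaker (390,290 in the crop) lies between the fingertips, so I descend and grip it.

Call:
arm_command(deltas=[{"hand": 85,"tx": 0,"ty": 0,"tz": 25,"wx": 0,"wy": 0,"wz": 0},{"hand": 85,"tx": 0,"ty": 0,"tz": 27,"wx": 0,"wy": 0,"wz": 0},{"hand": 30,"tx": 0,"ty": 0,"tz": 0,"wx": 0,"wy": 0,"wz": 0},{"hand": 30,"tx": 0,"ty": 0,"tz": 0,"wx": 0,"wy": 0,"wz": 0},{"hand": 30,"tx": 0,"ty": 0,"tz": 0,"wx": 0,"wy": 0,"wz": 0},{"hand": 30,"tx": 0,"ty": 0,"tz": 0,"wx": 0,"wy": 0,"wz": 0},{"hand": 30,"tx": 0,"ty": 0,"tz": 0,"wx": 0,"wy": 0,"wz": 0},{"hand": 30,"tx": 0,"ty": 0,"tz": 0,"wx": 0,"wy": 0,"wz": 0}], squeeze=40)

```text
clock: 9.48
eef_pos: [442.1, -122.5, 47.6]
tcp_rot: [3.14, 0.001, 1.571]
contact_force: [-1.4, 0.3, 7.1]
opening: 0.483
grasp_force: 40.2
```

Call:
arm_command(deltas=[{"hand": 30,"tx": 0,"ty": 0,"tz": -25,"wx": 0,"wy": 0,"wz": 0},{"hand": 30,"tx": 0,"ty": 0,"tz": -45,"wx": 0,"wy": 0,"wz": 0},{"hand": 30,"tx": 12,"ty": 10,"tz": -40,"wx": 0,"wy": 0,"wz": 0},{"hand": 30,"tx": 36,"ty": 30,"tz": 0,"wx": 0,"wy": 0,"wz": 0},{"hand": 30,"tx": 40,"ty": 40,"tz": 0,"wx": 0,"wy": 0,"wz": 0},{"hand": 30,"tx": 40,"ty": 40,"tz": 0,"wx": 0,"wy": 0,"wz": 0},{"hand": 30,"tx": 34,"ty": 30,"tz": 0,"wx": 0,"wy": 0,"wz": 0},{"hand": 30,"tx": 16,"ty": 15,"tz": 0,"wx": 0,"wy": 0,"wz": 0}])

```text
clock: 10.48
eef_pos: [607.5, 57.5, 156.8]
tcp_rot: [3.141, -0.0, 1.572]
contact_force: [-0.3, -0.6, -1.2]
opening: 0.482
grasp_force: 41.2
```

Call:
arm_command(deltas=[{"hand": 30,"tx": 0,"ty": 0,"tz": 25,"wx": 0,"wy": 0,"wz": 0},{"hand": 30,"tx": 0,"ty": 0,"tz": 45,"wx": 0,"wy": 0,"wz": 0},{"hand": 30,"tx": 0,"ty": 0,"tz": 20,"wx": 0,"wy": 0,"wz": 0},{"hand": 30,"tx": 0,"ty": 0,"tz": 0,"wx": 0,"wy": 0,"wz": 0}])

```text
clock: 10.98
eef_pos: [605.0, 55.2, 65.3]
tcp_rot: [-3.139, 0.0, 1.57]
contact_force: [-0.2, -0.5, -1.0]
opening: 0.481
grasp_force: 41.1
```

```bash
python3 - <<'E'
from h import *
x=r.sense(); print(x["eef_pos"],x["opening"])
s=imaging.grab_frame("scene")
cv2.imwrite("pics/c6.png",cv2.resize(s["image"][150:310,150:350],(750,600))[...,::-1])
E
```

```text
[605.01749774  55.20314715  65.33828338] 0.481481015736547
```

View pics/c6.png

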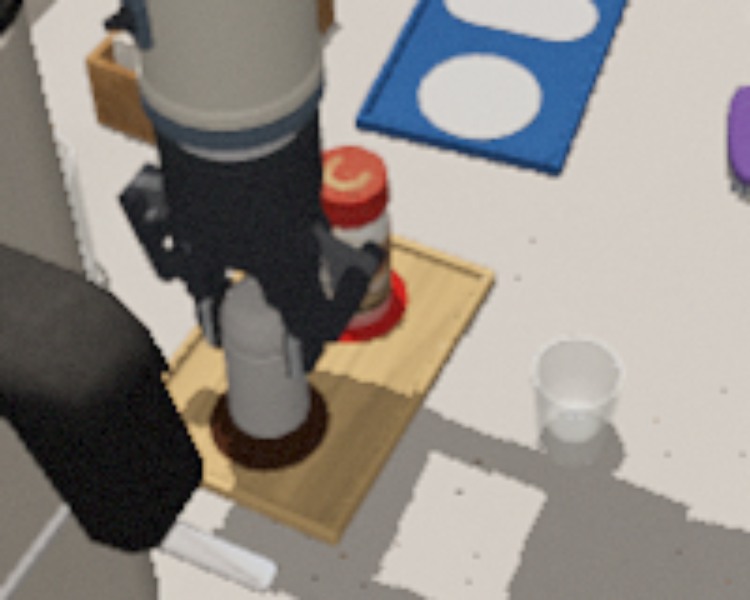

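The shaker hangs upright over the brown spot (spot centre 270,425; shaker base about 268,410 before the last 16 mm down). I lower and release it.

Call:
arm_command(deltas=[{"hand": 30,"tx": 0,"ty": 0,"tz": 8,"wx": 0,"wy": 0,"wz": 0},{"hand": 30,"tx": 0,"ty": 0,"tz": 7,"wx": 0,"wy": 0,"wz": 0},{"hand": 30,"tx": 0,"ty": 0,"tz": 0,"wx": 0,"wy": 0,"wz": 0},{"hand": 30,"tx": 0,"ty": 0,"tz": 0,"wx": 0,"wy": 0,"wz": 0}])

```text
clock: 11.52
eef_pos: [606.6, 55.7, 51.5]
tcp_rot: [3.141, -0.0, 1.571]
contact_force: [0.6, 0.6, 0.8]
opening: 0.483
grasp_force: 40.9
```

Call:
arm_command(deltas=[{"hand": 85,"tx": 0,"ty": 0,"tz": 0,"wx": 0,"wy": 0,"wz": 0},{"hand": 85,"tx": 0,"ty": 0,"tz": 0,"wx": 0,"wy": 0,"wz": 0},{"hand": 85,"tx": 0,"ty": 0,"tz": 0,"wx": 0,"wy": 0,"wz": 0},{"hand": 85,"tx": 0,"ty": 0,"tz": 0,"wx": 0,"wy": 0,"wz": 0},{"hand": 85,"tx": 0,"ty": 0,"tz": -30,"wx": 0,"wy": 0,"wz": 0},{"hand": 85,"tx": 0,"ty": 0,"tz": -50,"wx": 0,"wy": 0,"wz": 0},{"hand": 85,"tx": 0,"ty": 0,"tz": -50,"wx": 0,"wy": 0,"wz": 0},{"hand": 85,"tx": 0,"ty": 0,"tz": 0,"wx": 0,"wy": 0,"wz": 0}])

```text
clock: 12.52
eef_pos: [608.9, 55.9, 185.7]
tcp_rot: [3.134, -0.001, 1.571]
contact_force: [-0.1, 0.4, 0.4]
opening: 0.996
grasp_force: 0.0
```

Call:
arm_command(deltas=[{"hand": 85,"tx": -25,"ty": -16,"tz": 0,"wx": 0,"wy": 0,"wz": 0},{"hand": 85,"tx": -45,"ty": -22,"tz": 0,"wx": 0,"wy": 0,"wz": 0},{"hand": 85,"tx": -45,"ty": -24,"tz": 0,"wx": 0,"wy": 0,"wz": 0},{"hand": 85,"tx": -45,"ty": -24,"tz": 0,"wx": 0,"wy": 0,"wz": 0},{"hand": 85,"tx": -45,"ty": -24,"tz": 0,"wx": 0,"wy": 0,"wz": 0},{"hand": 85,"tx": -45,"ty": -24,"tz": 0,"wx": 0,"wy": 0,"wz": 0},{"hand": 85,"tx": -40,"ty": -22,"tz": 0,"wx": 0,"wy": 0,"wz": 0},{"hand": 85,"tx": -25,"ty": -16,"tz": 0,"wx": 0,"wy": 0,"wz": 0}])

```text
clock: 13.52
eef_pos: [432.7, -260.6, 180.4]
tcp_rot: [-3.14, -0.0, 1.57]
contact_force: [0.7, 1.0, -0.0]
opening: 0.997
grasp_force: 0.0
```

Call:
arm_command(deltas=[{"hand": 85,"tx": 0,"ty": 0,"tz": 40,"wx": 0,"wy": 0,"wz": -0.15},{"hand": 85,"tx": 0,"ty": 0,"tz": 45,"wx": 0,"wy": 0,"wz": -0.15},{"hand": 65,"tx": 0,"ty": 0,"tz": 40,"wx": 0,"wy": 0,"wz": 0},{"hand": 65,"tx": 0,"ty": 0,"tz": 0,"wx": 0,"wy": 0,"wz": 0}])

```text
clock: 14.02
eef_pos: [431.6, -257.8, 53.4]
tcp_rot: [-3.137, -0.005, 1.87]
contact_force: [0.2, 0.1, 0.9]
opening: 0.763
grasp_force: 0.0
```

```bash
python3 - <<'E'
from h import *
x=r.sense(); print(x["eef_pos"],x["opening"])
s=imaging.grab_frame("scene")
im=cv2.resize(s["image"],None,fx=4,fy=4,interpolation=cv2.INTER_CUBIC)
e=x["eef_pos"]
for z in(15,e[2]+6): cv2.circle(im,tuple(int(v) for v in (proj(s,[e[0],e[1],z])+.5)*4),3,(0,255,0),-1)
cv2.imwrite("pics/c7.png",im[360:900,1080:1640][...,::-1])
E
```

```text
[ 431.60959267 -257.75374777   53.37693419] 0.7629869747836321
```

View pics/c7.png

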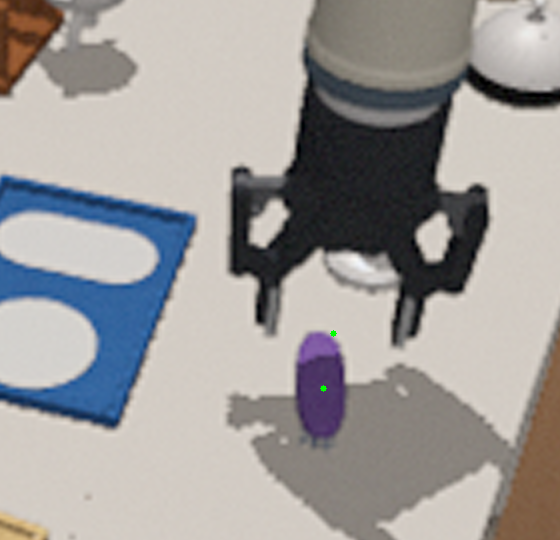

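The projected TCP axis (323,388) falls on the brush centre and the fingers straddle its width, so I descend and grip.

Call:
arm_command(deltas=[{"hand": 65,"tx": 0,"ty": 0,"tz": 20,"wx": 0,"wy": 0,"wz": 0},{"hand": 65,"tx": 0,"ty": 0,"tz": 20,"wx": 0,"wy": 0,"wz": 0},{"hand": 50,"tx": 0,"ty": 0,"tz": 10,"wx": 0,"wy": 0,"wz": 0},{"hand": 15,"tx": 0,"ty": 0,"tz": 0,"wx": 0,"wy": 0,"wz": 0},{"hand": 15,"tx": 0,"ty": 0,"tz": 0,"wx": 0,"wy": 0,"wz": 0},{"hand": 15,"tx": 0,"ty": 0,"tz": 0,"wx": 0,"wy": 0,"wz": 0},{"hand": 15,"tx": 0,"ty": 0,"tz": 0,"wx": 0,"wy": 0,"wz": 0},{"hand": 15,"tx": 0,"ty": 0,"tz": 0,"wx": 0,"wy": 0,"wz": 0}], squeeze=35)

```text
clock: 15.08
eef_pos: [434.8, -259.6, 7.2]
tcp_rot: [3.141, 0.001, 1.871]
contact_force: [-0.8, 0.8, 7.1]
opening: 0.324
grasp_force: 35.2
```

Call:
arm_command(deltas=[{"hand": 15,"tx": 0,"ty": 0,"tz": -25,"wx": 0,"wy": 0,"wz": 0},{"hand": 15,"tx": 0,"ty": 0,"tz": -40,"wx": 0,"wy": 0,"wz": 0},{"hand": 15,"tx": 0,"ty": 0,"tz": -15,"wx": 0,"wy": 0,"wz": 0.16},{"hand": 15,"tx": 0,"ty": 0,"tz": 0,"wx": 0,"wy": 0,"wz": 0.16},{"hand": 15,"tx": 0,"ty": 0,"tz": 0,"wx": 0,"wy": 0,"wz": 0.16},{"hand": 15,"tx": 0,"ty": 0,"tz": 0,"wx": 0,"wy": 0,"wz": 0.16},{"hand": 15,"tx": 0,"ty": 0,"tz": 0,"wx": 0,"wy": 0,"wz": 0.16},{"hand": 15,"tx": 0,"ty": 0,"tz": 0,"wx": 0,"wy": 0,"wz": 0.16}])

```text
clock: 16.08
eef_pos: [434.3, -259.3, 86.6]
tcp_rot: [3.141, -0.0, 0.906]
contact_force: [-0.6, -0.5, -0.3]
opening: 0.329
grasp_force: 35.0
```

Call:
arm_command(deltas=[{"hand": 15,"tx": 0,"ty": 0,"tz": 0,"wx": 0,"wy": 0,"wz": 0.16},{"hand": 15,"tx": 0,"ty": 0,"tz": 0,"wx": 0,"wy": 0,"wz": 0.16},{"hand": 15,"tx": 0,"ty": 0,"tz": 0,"wx": 0,"wy": 0,"wz": 0.16},{"hand": 15,"tx": 0,"ty": 0,"tz": 0,"wx": 0,"wy": 0,"wz": 0.16},{"hand": 15,"tx": 0,"ty": 0,"tz": 0,"wx": 0,"wy": 0,"wz": 0.16},{"hand": 15,"tx": 0,"ty": 0,"tz": 0,"wx": 0,"wy": 0,"wz": 0},{"hand": 15,"tx": 0,"ty": 0,"tz": 0,"wx": 0,"wy": 0,"wz": 0}])

```text
clock: 16.95
eef_pos: [434.2, -259.3, 86.4]
tcp_rot: [3.141, -0.0, 0.114]
contact_force: [-0.4, -0.5, -1.1]
opening: 0.331
grasp_force: 35.0
```

```bash
python3 - <<'E'
from h import *
from scipy.spatial.transform import Rotation as Q
x=r.sense(); print(x["eef_pos"],x["tcp_rot"])
R=Q.from_euler("xyz",x["tcp_rot"]).as_matrix()
for n,g in(("goal",[618.8,-327.6,86]),): print(n,R.T@(np.array(g)-x["eef_pos"]))
s=imaging.grab_frame("scene")
c=big(mask(s,(270,90,380,240),(120,70,30),(160,255,255)))
print(cen(c),onz(s,cen(c),93),cv2.minAreaRect(np.array([onz(s,p[0],93)[:2] for p in c],np.float32)))
E
```

```text
[ 434.24570787 -259.28594257   86.43775717] [ 3.14145858e+00 -1.54225806e-04  1.14248346e-01]
goal [175.56326728  88.9078214    0.47675346]
[364.94708995 162.09700176] [ 411.41103812 -265.85274846   93.        ] ((410.83306884765625, -268.2140197753906), (28.620119094848633, 34.67402267456055), 16.301803588867188)
```

Call:
arm_command(deltas=[{"hand": 15,"tx": 16,"ty": 9,"tz": 0,"wx": 0,"wy": 0,"wz": 0},{"hand": 15,"tx": 40,"ty": 20,"tz": 0,"wx": 0,"wy": 0,"wz": 0},{"hand": 15,"tx": 50,"ty": 25,"tz": 0,"wx": 0,"wy": 0,"wz": 0},{"hand": 15,"tx": 45,"ty": 23,"tz": 0,"wx": 0,"wy": 0,"wz": 0},{"hand": 15,"tx": 25,"ty": 12,"tz": 0,"wx": 0,"wy": 0,"wz": 0},{"hand": 15,"tx": 0,"ty": 0,"tz": 25,"wx": 0,"wy": 0,"wz": 0},{"hand": 15,"tx": 0,"ty": 0,"tz": 20,"wx": 0,"wy": 0,"wz": 0},{"hand": 15,"tx": 0,"ty": 0,"tz": 0,"wx": 0,"wy": 0,"wz": 0}])

```text
clock: 18.0
eef_pos: [617.1, -327.3, 39.0]
tcp_rot: [-3.139, 0.004, 0.112]
contact_force: [-0.9, 0.0, -0.5]
opening: 0.328
grasp_force: 35.0
```

```bash
python3 - <<'E'
from h import *
x=r.sense(); print(x["eef_pos"],x["tcp_rot"])
s=imaging.grab_frame("scene")
cv2.imwrite("pics/c8.png",cv2.resize(s["image"][100:220,220:360],(700,600))[...,::-1])
E
```

```text
[ 617.11301246 -327.34307987   39.00229954] [-3.13911186  0.00364736  0.11154777]
```

View pics/c8.png

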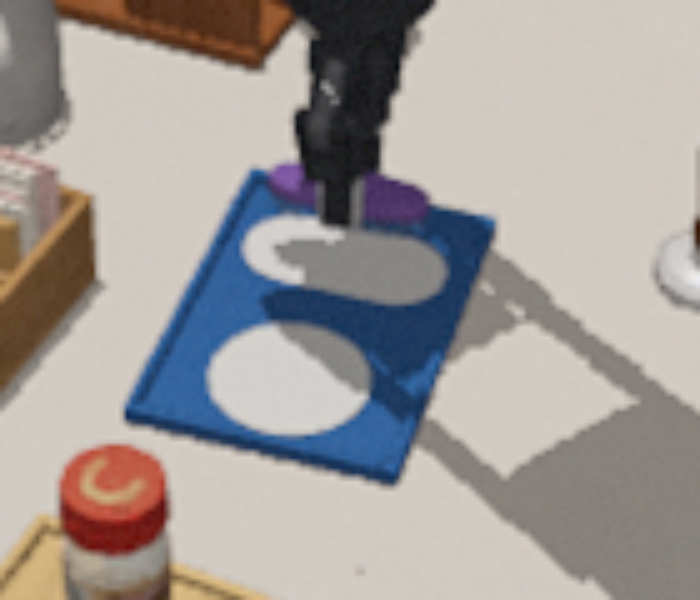

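The brush hangs level, aligned with the oblong spot and directly above it (349,192 against 346,258 in the crop). I lower and release it.

Call:
arm_command(deltas=[{"hand": 15,"tx": 0,"ty": 0,"tz": 15,"wx": 0,"wy": 0,"wz": 0},{"hand": 15,"tx": 0,"ty": 0,"tz": 11,"wx": 0,"wy": 0,"wz": 0},{"hand": 15,"tx": 0,"ty": 0,"tz": 4,"wx": 0,"wy": 0,"wz": 0},{"hand": 15,"tx": 0,"ty": 0,"tz": 0,"wx": 0,"wy": 0,"wz": 0}])

```text
clock: 18.55
eef_pos: [618.9, -328.2, 11.3]
tcp_rot: [-3.141, 0.0, 0.111]
contact_force: [0.1, -0.1, -1.4]
opening: 0.328
grasp_force: 35.0
```

Call:
arm_command(deltas=[{"hand": 50,"tx": 0,"ty": 0,"tz": 0,"wx": 0,"wy": 0,"wz": 0},{"hand": 50,"tx": 0,"ty": 0,"tz": 0,"wx": 0,"wy": 0,"wz": 0},{"hand": 50,"tx": 0,"ty": 0,"tz": 0,"wx": 0,"wy": 0,"wz": 0},{"hand": 50,"tx": 0,"ty": 0,"tz": -25,"wx": 0,"wy": 0,"wz": 0},{"hand": 85,"tx": 0,"ty": 0,"tz": -50,"wx": 0,"wy": 0,"wz": 0},{"hand": 85,"tx": 0,"ty": 0,"tz": -50,"wx": 0,"wy": 0,"wz": 0},{"hand": 85,"tx": 0,"ty": 0,"tz": -35,"wx": 0,"wy": 0,"wz": 0},{"hand": 85,"tx": 0,"ty": 0,"tz": 0,"wx": 0,"wy": 0,"wz": 0}])

```text
clock: 19.55
eef_pos: [620.8, -329.2, 175.1]
tcp_rot: [3.138, -0.005, 0.111]
contact_force: [0.5, -0.2, -0.9]
opening: 0.993
grasp_force: 0.0
```

Call:
arm_command(deltas=[{"hand": 85,"tx": -25,"ty": 7,"tz": 0,"wx": 0,"wy": 0,"wz": 0},{"hand": 85,"tx": -45,"ty": 11,"tz": 0,"wx": 0,"wy": 0,"wz": 0},{"hand": 85,"tx": -45,"ty": 11,"tz": 0,"wx": 0,"wy": 0,"wz": 0},{"hand": 85,"tx": -45,"ty": 11,"tz": 0,"wx": 0,"wy": 0,"wz": 0},{"hand": 85,"tx": -23,"ty": 7,"tz": 0,"wx": 0,"wy": 0,"wz": 0},{"hand": 85,"tx": 0,"ty": 0,"tz": 40,"wx": 0,"wy": 0,"wz": 0},{"hand": 85,"tx": 0,"ty": 0,"tz": 30,"wx": 0,"wy": 0,"wz": 0},{"hand": 85,"tx": 0,"ty": 0,"tz": 0,"wx": 0,"wy": 0,"wz": 0}])

```text
clock: 20.55
eef_pos: [441.1, -393.9, 98.7]
tcp_rot: [-3.138, 0.003, 0.111]
contact_force: [0.0, -0.3, 0.2]
opening: 0.996
grasp_force: 0.0
```

```bash
python3 - <<'E'
from h import *
x=r.sense(); e=x["eef_pos"];print(e)
s=imaging.grab_frame("scene")
im=cv2.resize(s["image"],None,fx=4,fy=4,interpolation=cv2.INTER_CUBIC)
for z in(0,90): cv2.circle(im,tuple(int(v) for v in (proj(s,[442,-395,z])+.5)*4),3,(0,255,0),-1)
cv2.imwrite("pics/c9.png",im[260:840,940:1640][...,::-1])
t=imaging.grab_frame("top"); m=mask(t,(305,180,342,222),(120,70,30),(160,255,255)); c=big(m); print(onz(t,cen(c),18),cv2.minAreaRect(np.array([onz(t,p[0],18)[:2] for p in c],np.float32)))
E
```

```text
[ 441.09434751 -393.88388112   98.72635387]
[ 620.1189692  -328.60814022   18.        ] ((621.052734375, -328.3567199707031), (80.55895233154297, 26.849843978881836), 6.987242698669434)
```

View pics/c9.png

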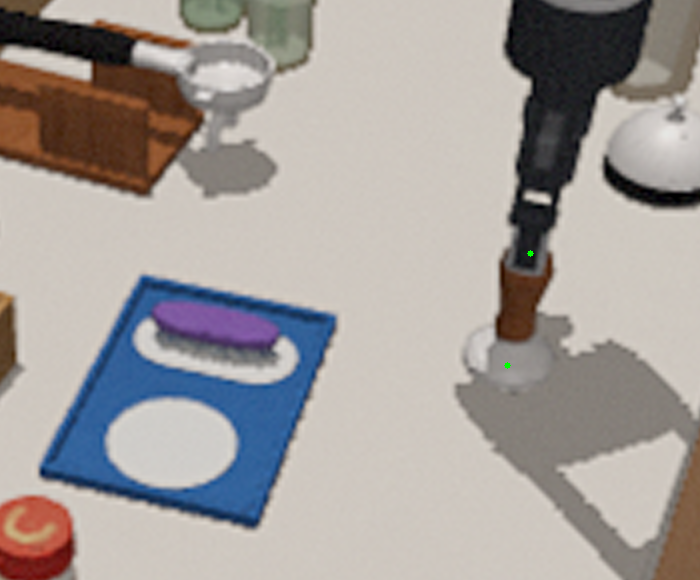

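The brush lies on the oblong spot at (620,-328). The tamper axis projects on target (507,365 to 530,253 in the crop). I descend and grip.

Call:
arm_command(deltas=[{"hand": 85,"tx": 0,"ty": 0,"tz": 25,"wx": 0,"wy": 0,"wz": 0},{"hand": 70,"tx": 0,"ty": 0,"tz": 31,"wx": 0,"wy": 0,"wz": 0},{"hand": 10,"tx": 0,"ty": 0,"tz": 0,"wx": 0,"wy": 0,"wz": 0},{"hand": 10,"tx": 0,"ty": 0,"tz": 0,"wx": 0,"wy": 0,"wz": 0},{"hand": 10,"tx": 0,"ty": 0,"tz": 0,"wx": 0,"wy": 0,"wz": 0},{"hand": 10,"tx": 0,"ty": 0,"tz": 0,"wx": 0,"wy": 0,"wz": 0},{"hand": 10,"tx": 0,"ty": 0,"tz": 0,"wx": 0,"wy": 0,"wz": 0},{"hand": 10,"tx": 0,"ty": 0,"tz": 0,"wx": 0,"wy": 0,"wz": 0}], squeeze=60)

```text
clock: 21.65
eef_pos: [443.5, -396.5, 47.2]
tcp_rot: [3.139, -0.002, 0.111]
contact_force: [0.2, -2.2, 7.5]
opening: 0.377
grasp_force: 59.8
```

Call:
arm_command(deltas=[{"hand": 10,"tx": 0,"ty": 0,"tz": -10,"wx": 0,"wy": 0,"wz": 0},{"hand": 10,"tx": 0,"ty": 0,"tz": -20,"wx": 0,"wy": 0,"wz": 0},{"hand": 10,"tx": 0,"ty": 0,"tz": -30,"wx": 0,"wy": 0,"wz": 0},{"hand": 10,"tx": 0,"ty": 0,"tz": -20,"wx": 0,"wy": 0,"wz": 0},{"hand": 10,"tx": 0,"ty": 0,"tz": 0,"wx": 0,"wy": 0,"wz": 0}])

```text
clock: 22.28
eef_pos: [442.9, -395.6, 126.9]
tcp_rot: [3.14, -0.002, 0.111]
contact_force: [0.2, 0.4, -5.7]
opening: 0.379
grasp_force: 60.3
```

```bash
python3 - <<'E'
from h import *
x=r.sense(); print(x["eef_pos"],x["tcp_rot"],x["opening"])
s=imaging.grab_frame("scene"); y=x["tcp_rot"][2]; d=np.array([608.5,-231.7])-x["eef_pos"][:2]
print("tx,ty",d@[np.cos(y),np.sin(y)],d@[np.sin(y),-np.cos(y)])
cv2.imwrite("pics/c10.png",cv2.resize(s["image"][40:190,260:430],(640,565))[...,::-1])
E
```

```text
[ 442.85113009 -395.56430336  126.91759529] [ 3.13983144e+00 -1.69583379e-03  1.10858450e-01] 0.3787259658389083
tx,ty 182.76059040243905 -144.53243446795264
```

View pics/c10.png

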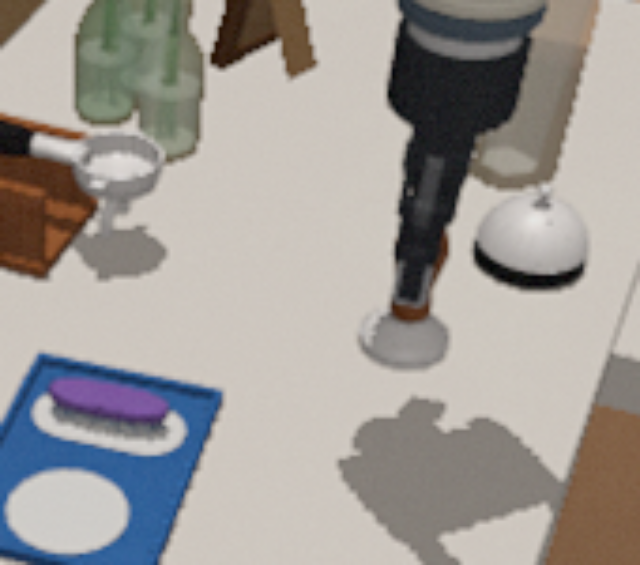

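The tamper is lifted and hangs level (base at 405,337 in the crop). I carry it to the round spot.

Call:
arm_command(deltas=[{"hand": 10,"tx": 15,"ty": -12,"tz": 0,"wx": 0,"wy": 0,"wz": 0},{"hand": 10,"tx": 30,"ty": -24,"tz": 0,"wx": 0,"wy": 0,"wz": 0},{"hand": 10,"tx": 36,"ty": -28,"tz": 0,"wx": 0,"wy": 0,"wz": 0},{"hand": 10,"tx": 36,"ty": -28,"tz": 0,"wx": 0,"wy": 0,"wz": 0},{"hand": 10,"tx": 34,"ty": -26,"tz": 0,"wx": 0,"wy": 0,"wz": 0},{"hand": 10,"tx": 20,"ty": -16,"tz": 0,"wx": 0,"wy": 0,"wz": 0},{"hand": 10,"tx": 12,"ty": -10,"tz": 20,"wx": 0,"wy": 0,"wz": 0},{"hand": 10,"tx": 0,"ty": 0,"tz": 30,"wx": 0,"wy": 0,"wz": 0}])

```text
clock: 23.32
eef_pos: [608.9, -231.1, 73.9]
tcp_rot: [3.141, -0.001, 0.112]
contact_force: [0.4, -0.2, -6.4]
opening: 0.374
grasp_force: 60.4
```

Call:
arm_command(deltas=[{"hand": 10,"tx": 0,"ty": 0,"tz": 12,"wx": 0,"wy": 0,"wz": 0},{"hand": 10,"tx": 0,"ty": 0,"tz": 0,"wx": 0,"wy": 0,"wz": 0}])

```text
clock: 23.58
eef_pos: [606.8, -232.0, 61.6]
tcp_rot: [-3.14, 0.003, 0.11]
contact_force: [0.3, -0.1, -4.3]
opening: 0.379
grasp_force: 60.5
```

```bash
python3 - <<'E'
from h import *
x=r.sense(); print(x["eef_pos"],x["opening"])
s=imaging.grab_frame("scene")
cv2.imwrite("pics/c11.png",cv2.resize(s["image"][100:220,220:360],(700,600))[...,::-1])
E
```

```text
[ 606.79883622 -231.95137262   61.61204129] 0.3789138424157124
```

View pics/c11.png

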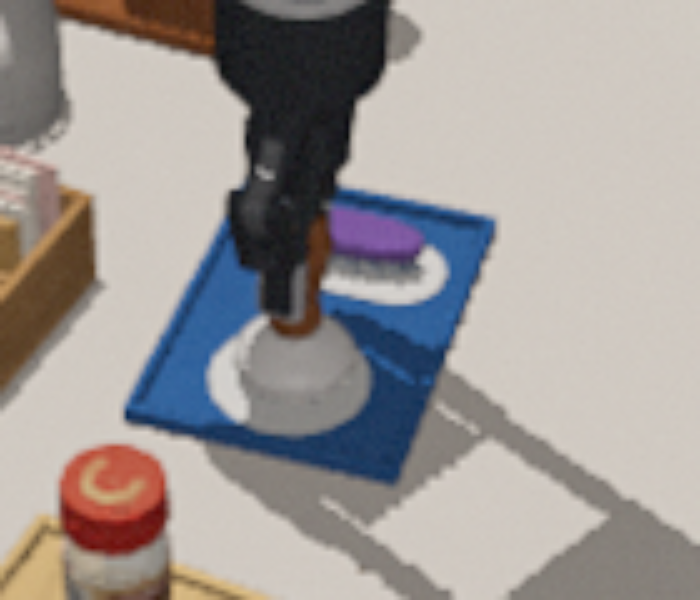

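Call:
arm_command(deltas=[{"hand": 10,"tx": 0,"ty": 0,"tz": 6,"wx": 0,"wy": 0,"wz": 0},{"hand": 10,"tx": 0,"ty": 0,"tz": 4,"wx": 0,"wy": 0,"wz": 0},{"hand": 10,"tx": 0,"ty": 0,"tz": 2,"wx": 0,"wy": 0,"wz": 0},{"hand": 10,"tx": 0,"ty": 0,"tz": 0,"wx": 0,"wy": 0,"wz": 0},{"hand": 10,"tx": 0,"ty": 0,"tz": 0,"wx": 0,"wy": 0,"wz": 0}])

```text
clock: 24.25
eef_pos: [608.3, -231.9, 51.4]
tcp_rot: [3.142, -0.0, 0.111]
contact_force: [0.1, -0.3, -5.1]
opening: 0.378
grasp_force: 60.5
```

Call:
arm_command(deltas=[{"hand": 10,"tx": 0,"ty": 0,"tz": 1,"wx": 0,"wy": 0,"wz": 0},{"hand": 10,"tx": 0,"ty": 0,"tz": 1,"wx": 0,"wy": 0,"wz": 0},{"hand": 10,"tx": 0,"ty": 0,"tz": 0,"wx": 0,"wy": 0,"wz": 0}])

```text
clock: 24.62
eef_pos: [609.0, -232.3, 51.1]
tcp_rot: [3.141, -0.001, 0.111]
contact_force: [-5.0, 0.2, 11.1]
opening: 0.378
grasp_force: 61.3
```

Call:
arm_command(deltas=[{"hand": 85,"tx": 0,"ty": 0,"tz": 0,"wx": 0,"wy": 0,"wz": 0},{"hand": 85,"tx": 0,"ty": 0,"tz": 0,"wx": 0,"wy": 0,"wz": 0},{"hand": 85,"tx": 0,"ty": 0,"tz": 0,"wx": 0,"wy": 0,"wz": 0},{"hand": 85,"tx": 0,"ty": 0,"tz": 0,"wx": 0,"wy": 0,"wz": 0},{"hand": 85,"tx": 0,"ty": 0,"tz": -30,"wx": 0,"wy": 0,"wz": 0},{"hand": 85,"tx": 0,"ty": 0,"tz": -50,"wx": 0,"wy": 0,"wz": 0},{"hand": 85,"tx": 0,"ty": 0,"tz": -50,"wx": 0,"wy": 0,"wz": 0},{"hand": 85,"tx": 0,"ty": 0,"tz": 0,"wx": 0,"wy": 0,"wz": 0}])

```text
clock: 25.62
eef_pos: [610.9, -232.9, 184.0]
tcp_rot: [3.138, -0.007, 0.111]
contact_force: [-0.5, -0.1, 0.4]
opening: 0.998
grasp_force: 0.0
```

Call:
arm_command(deltas=[{"hand": 85,"tx": -20,"ty": 0,"tz": 0,"wx": 0,"wy": 0,"wz": 0},{"hand": 85,"tx": -40,"ty": 0,"tz": 0,"wx": 0,"wy": 0,"wz": 0},{"hand": 85,"tx": -50,"ty": 0,"tz": 0,"wx": 0,"wy": 0,"wz": 0},{"hand": 85,"tx": -50,"ty": 0,"tz": 0,"wx": 0,"wy": 0,"wz": 0},{"hand": 85,"tx": -50,"ty": 0,"tz": 0,"wx": 0,"wy": 0,"wz": 0},{"hand": 85,"tx": -30,"ty": 0,"tz": 0,"wx": 0,"wy": 0,"wz": 0},{"hand": 85,"tx": 0,"ty": 0,"tz": 0,"wx": 0,"wy": 0,"wz": 0},{"hand": 85,"tx": 0,"ty": 0,"tz": 0,"wx": 0,"wy": 0,"wz": 0}])

```text
clock: 26.62
eef_pos: [370.4, -258.6, 179.1]
tcp_rot: [3.141, -0.0, 0.11]
contact_force: [-0.3, -0.3, 0.9]
opening: 0.997
grasp_force: 0.0
```

```bash
python3 - <<'E'
from h import *
t=imaging.grab_frame("top"); s=imaging.grab_frame("scene"); o=[]
C=[(608.5,-231.7,58,4,29),(607,54,43,4,96),(448,-12,48,0,61),(605,-42.5,45,4,110)]
for f in(t,s):
    im=cv2.resize(f["image"],None,fx=4,fy=4,interpolation=cv2.INTER_CUBIC)
    for x,y,d,z0,z1 in C:
        for z in(z0,z1):
            pts=np.array([proj(f,[x+d/2*np.cos(a),y+d/2*np.sin(a),z]) for a in np.linspace(0,6.28,40)])
            cv2.polylines(im,[((pts+.5)*4).astype(int)],True,(0,255,0),1)
    o.append(im)
a=cv2.resize(o[0][670:1070,720:1400],(510,300)); b=cv2.resize(o[1][460:1140,720:1340],(547,600))
v=np.zeros((600,800,3),np.uint8); v[:,:440]=cv2.resize(b,(440,482+0))[:, :] if 0 else np.vstack([cv2.resize(b,(440,482)),np.zeros((118,440,3),np.uint8)])
v[:212,440:]=cv2.resize(a,(360,212)); cv2.imwrite("pics/c12.png",v[...,::-1])
E
```

```text
(no output)
```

View pics/c12.png

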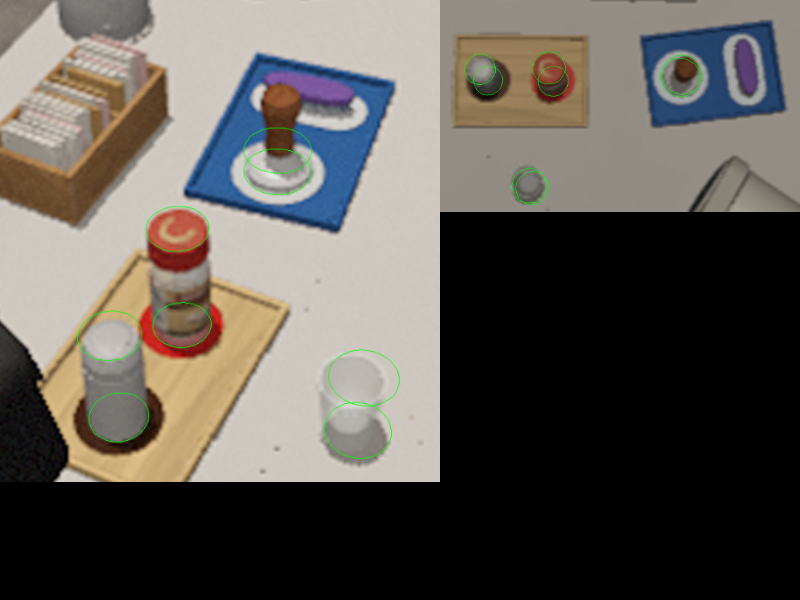

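All four stand upright and match the drawn target rings to within a few millimetres: tamper at (278,175), shaker at (115,410) and jar at (182,325). The brush lies on its spot, the glass and caddy are where they were, and the arm is clear. I hand in.

```bash
python3 -c "
from rig import r
print(r.sign_off())"
```

```text
the job is handed in; nothing more can be done
None
```

Both kits are made up and handed in at about 27 s. By the last camera check, all four items are on their spots and the shot glass and caddy are unmoved; the stirrer jar was out of that view, but the arm never went near it.

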